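Stack the slide boxes on their base plate

TASK

Tidy away the four oblong slide boxes: stack them one after another on the steel base plate, from the bottom up, the deepest box first and each next one shallower, every box seated fully down so that its base locks over the lugs beneath. Set each box down rather than dropping it, and leave the two square boxes where they stand.

Things in the scene. Friction and masses are not known exactly. Their poses are not given: they have to be found in the camera images.
- slide_box_64: The deepest oblong slide box: grey body, white lid, 96 (x) x 50 (y) x 64 mm to the lid's flat, loose, upright. Two 20 x 14 mm lugs, 5.5 mm high, on the lid at x = +-30 mm; two recesses 25 x 19 mm, 7 mm deep, under it at x = +-30 mm (2.5 mm play, either way round). A box locked on it sits 64 mm above this one. Origin: centre of the underside, z up. Grip across the 50 mm.
- slide_box_52: The second deepest oblong slide box: grey body, white lid, 96 (x) x 50 (y) x 52 mm to the lid's flat, loose, upright. Two 20 x 14 mm lugs, 5.5 mm high, on the lid at x = +-30 mm; two recesses 25 x 19 mm, 7 mm deep, under it at x = +-30 mm (2.5 mm play, either way round). A box locked on it sits 52 mm above this one. Origin: centre of the underside, z up. Grip across the 50 mm.
- slide_box_40: The third deepest oblong slide box: grey body, white lid, 96 (x) x 50 (y) x 40 mm to the lid's flat, loose, upright. Two 20 x 14 mm lugs, 5.5 mm high, on the lid at x = +-30 mm; two recesses 25 x 19 mm, 7 mm deep, under it at x = +-30 mm (2.5 mm play, either way round). A box locked on it sits 40 mm above this one. Origin: centre of the underside, z up. Grip across the 50 mm.
- slide_box_28: The shallowest oblong slide box: grey body, white lid, 96 (x) x 50 (y) x 28 mm to the lid's flat, loose, upright. Two 20 x 14 mm lugs, 5.5 mm high, on the lid at x = +-30 mm; two recesses 25 x 19 mm, 7 mm deep, under it at x = +-30 mm (2.5 mm play, either way round). A box locked on it sits 28 mm above this one. Origin: centre of the underside, z up. Grip across the 50 mm.
- base_plate: Steel stacking base plate fixed to the bench, 116 mm (its x) by 70 mm (its y) by 8 mm thick, with two lugs on its top like those of the box lids (20 x 14 mm foot, 5.5 mm high, at x = +30 and -30 mm). Origin: centre of its underside, on the bench; its top face is at z = 8 mm, so a seated box has its underside there.
- square_box_tall: Square box of the same grey and white plastic, 64 x 64 x 52 mm, flat lid without lugs but with a small paper label; loose. It is not part of the stack and stays where it is. Origin: centre of the underside.
- square_box_low: Square box of the same grey and white plastic, 64 x 64 x 36 mm, flat lid without lugs but with a small paper label; loose. It is not part of the stack and stays where it is. Origin: centre of the underside.

How it is judged (in metres and radians):
On the way, in this order (a step that is already met when the one before it is completed fails the run):
1. the deepest box is seated on the base plate (horizontal distance between slide_box_64 and base_plate below 0.007 m and angle between the x axis of slide_box_64 and the x axis of base_plate, either way round below 0.15 rad and z of slide_box_64 in the frame of base_plate between 0.006 and 0.01 m and angle between slide_box_64's own z axis and vertical below 0.05 rad and linear speed of slide_box_64 below 0.03 m/s), for 0.2 s.
2. the second deepest box is seated on the deepest box (horizontal distance between slide_box_52 and slide_box_64 below 0.007 m and angle between the x axis of slide_box_52 and the x axis of slide_box_64, either way round below 0.15 rad and z of slide_box_52 in the frame of slide_box_64 between 0.062 and 0.066 m and angle between slide_box_52's own z axis and vertical below 0.05 rad and linear speed of slide_box_52 below 0.03 m/s), for 0.2 s.
3. the third deepest box is seated on the second deepest box (horizontal distance between slide_box_40 and slide_box_52 below 0.007 m and angle between the x axis of slide_box_40 and the x axis of slide_box_52, either way round below 0.15 rad and z of slide_box_40 in the frame of slide_box_52 between 0.05 and 0.054 m and angle between slide_box_40's own z axis and vertical below 0.05 rad and linear speed of slide_box_40 below 0.03 m/s), for 0.2 s.
4. the shallowest box is seated on the third deepest box (horizontal distance between slide_box_28 and slide_box_40 below 0.007 m and angle between the x axis of slide_box_28 and the x axis of slide_box_40, either way round below 0.15 rad and z of slide_box_28 in the frame of slide_box_40 between 0.038 and 0.042 m and angle between slide_box_28's own z axis and vertical below 0.05 rad and linear speed of slide_box_28 below 0.03 m/s), for 0.2 s.
At the end, for the whole second after the job is handed in: On the plate from the bottom: boxes 64, 52, 40, 28 mm high, each locked over the lugs below: underside within 2 mm of the face beneath, centre within 7 mm, long axes within 0.15 rad, tilt under 0.05 rad, at rest. Square boxes within 20 mm of their starts (all of step 1 and all of step 2 and all of step 3 and all of step 4 and distance of each of square_box_tall, square_box_low from where it was at the start of the episode below 0.02 m); the robot touches nothing.
It fails at once if a slide box is dropped: it falls free of the fingers faster than 0.6 m/s (a fall of about 2 cm) ((linear speed of slide_box_64 above 0.6 m/s and contact force between the fingers and slide_box_64 below 0.05 N) or (linear speed of slide_box_52 above 0.6 m/s and contact force between the fingers and slide_box_52 below 0.05 N) or (linear speed of slide_box_40 above 0.6 m/s and contact force between the fingers and slide_box_40 below 0.05 N) or (linear speed of slide_box_28 above 0.6 m/s and contact force between the fingers and slide_box_28 below 0.05 N)).
It fails at once if a square box is moved by more than 20 mm (distance of any of square_box_tall, square_box_low from where it was at the start of the episode above 0.02 m).
It also fails if it takes over 109 s, if anything falls off the work surface, if the arm or the gripper's body presses on something with over 40 N, if the wrist force passes 120 N, or if a joint passes its speed limit or range.

ROBOT

A 6-joint arm with a two-finger parallel gripper is mounted at the origin on a cart in front of the work surface, level with it; the furniture and walls round the work are solid. World frame = base frame: x ahead of the robot, y to its left, z up, the work surface at z = 0. Lengths are in m, angles in degrees, forces in N, time in s.
With the tool pointing down it reaches from about 0.15 to 0.775 m from the base axis. Payload 6.1 kg.
Tool frame: the origin (TCP) lies at the very end of the fingers, on their centre line; the grasp point (between the pads) lies 19 mm behind it (env.pinch_z is the z of the grasp point in the tool frame, in m); z points along the fingers, y is the line along which they close (so a half turn about z gives the same grasp; the last joint's range is limited). The gripper opens to 85 mm and grips with 20 to 120 N. Pads are 22 mm wide; open, the fingers measure 114 mm over their backs; the gripper's body (76 mm by 85 mm) begins 54 mm behind the grasp point. The pads swing forward as they close: fully open they stand 13 mm farther back than shut.
Start: joints at [75.115, 7.208, -2.269, 80.523, 0, 90], TCP at [0.135, 0.507, 0.231] pointing down, gripper open.
Joint ranges: [-155.77, 155.77], [-54.66, 111.73], [-72.52, 77.12], [-102.08, 115.82], [-83.92, 84.16], [-180, 180]. Speed limits (degrees/s): [136.94, 136.94, 172.46, 180, 180, 180].

INTERFACE

Orientations are given as [roll, pitch, yaw] about the fixed x, y, z axes, in that order (R = Rz(yaw) Ry(pitch) Rx(roll)).
In Python, from workcell import env, cams, silhouettes, spot_point gives the robot as it stands.
- The arm moves only by the tool apply_moves, never from a script. Its argument "steps" is a list of rows, each a list of 7 numbers: the shift along the tool's x, y, z in mm, then the turn, a rotation vector about the tool's x, y, z in degrees, then the opening, from -1 (shut) to 1 (fully open). In form: [[dx, dy, dz, rx, ry, rz, grip], ...]. A call has 1 to 12 rows; each row shifts and turns the commanded pose from where the row before left it, along the tool's axes as they then stand; what a row does not reach is not made up. A row lasts 1/12 s, in which the tool goes at most 41.7 mm and 7.16 degrees, less where a joint would pass 70% of its speed; a pose out of reach is approached as far as the arm can. A call with a gripper value outside its range is refused whole. The fingers move at their own pace and stop on an object; "grip_force" is the grip in N (left out, the last holds). Time passes only in rows, so rows that do not move let the fingers close. It gives the time, the measured TCP pose, the force, the opening and the grip force at its end, in the units of the state.
- env.get_obs(): the state, without advancing time (a new reading comes with each control period).
- cams.snapshot(name): name is "scene" or "top"; returns the picture (400x640x3 uint8, blue, green, red); there is no depth.
- cams.get_calibration(name): a dict with "fovy" (degrees; the focal length in pixels is half the picture's height over the tangent of half this angle, whatever the lens; pixels are square), "cx", "cy" (the principal point, pixels), "dist" ([k1, k2, p1, p2, k3] as OpenCV has them; the pictures are not rectified), "cam_to_world" (4x4, takes a point from camera to world coordinates). Camera axes: x right, y down, z forward; pixel columns grow to the right and rows downward; lengths in m; the calibration is good to about 2 mm. A picture is of the moment at which its call begins. get_calibration takes no time and is no camera call.
- env.sign_off(): hands the job in; it is judged then, once.
Trained networks look in the newest picture that a camera, given by its name, has taken for a name from the list of things; names that differ only in an ending like _2 or _b are one class to them, and where a whole thing is asked for, a point or a joint stands for the part that bears it (a point fixed in the world has none). Each returns a list of dicts, best first, with "conf" (0 to 1); they miss things now and then, are a little off and sometimes report something else, mostly with a low value. They report only what shows in the picture. A call takes as long as a camera call.
- silhouettes(camera, target): "mask" (400x640 bool, what is visible of it).
- spot_point(camera, target): "centre" ([x, y, z] in m, in world coordinates, good to about 4 mm: a listed point, or the origin of a listed thing).
The state is a dict: "time": time; "joint_positions": joint angles; "joint_velocities": joint speeds; "tau": joint torques, N m; "tcp_pos": TCP position; "tcp_rot": TCP orientation; "contact_force": force on the tool from outside, world axes, zero at the start; "moment": the same for the moment, N m; "grip_width": finger opening in m; "grip_force": force on a finger pad.
Only numpy, scipy, OpenCV 4.12 (cv2) and the standard library are available. Lean on these libraries where they do the work, as an engineer would, in place of code of your own. Each camera call takes 0.05 s, during which the arm holds its last target. There are 200 camera calls.

## Working session

There is one attempt and no reset: what is moved stays moved. The work goes in short steps, Python scripts to look and compute and a tool call to move; the robot and the scene stay as the last step left them, time stands still between calls to the robot, and variables do not carry over. Pictures are saved under pics/ and viewed, at most 14 in all, crops included, and the job is handed in when it is done.

Besides the shell and the picture viewer there is one more tool, called after "Call:" as name(argument=value, ...), one argument or row to a line, values as JSON. apply_moves: Moves the arm, as the interface text tells. Its arguments: {"type":"object","properties":{"steps":{"type":"array"},"grip_force":{"type":"number"}},"required":["steps"]}

```bash
mkdir -p pics; ls; python3 - <<'E'
from workcell import env,cams,silhouettes,spot_point
import cv2,numpy as np
for c in("top","scene"):
    cv2.imwrite(f"pics/{c}0.png",cams.snapshot(c)); k=cams.get_calibration(c); print(c,k['fovy'],k['cx'],k['cy'],k['dist'],np.round(k['cam_to_world'],3).tolist())
    for n in["slide_box_64","slide_box_52","slide_box_40","slide_box_28","base_plate","square_box_tall","square_box_low"]:
        print(n,[(np.round(d['centre'],3).tolist(),round(d['conf'],2)) for d in spot_point(c,n)][:3])
print(env.get_obs())
E
```

```text
pics
top 48.44038500038097 321.6016797498356 201.09059294256508 [0.00672913 0.         0.         0.         0.        ] [[-0.005, -0.994, 0.107, 0.413], [-1.0, 0.003, -0.022, 0.06], [0.021, -0.107, -0.994, 1.055], [0.0, 0.0, 0.0, 1.0]]
slide_box_64 [([0.429, 0.023, -0.001], 0.93), ([0.59, -0.211, 0.006], 0.83), ([0.586, 0.14, -0.001], 0.75)]
slide_box_52 [([0.429, 0.023, -0.001], 0.93), ([0.59, -0.211, 0.006], 0.83), ([0.586, 0.14, -0.001], 0.75)]
slide_box_40 [([0.429, 0.023, -0.001], 0.93), ([0.59, -0.211, 0.006], 0.83), ([0.586, 0.14, -0.001], 0.75)]
slide_box_28 [([0.429, 0.023, -0.001], 0.93), ([0.59, -0.211, 0.006], 0.83), ([0.586, 0.14, -0.001], 0.75)]
base_plate [([0.6, 0.297, 0.0], 0.78)]
square_box_tall [([0.449, 0.231, -0.001], 0.7)]
square_box_low [([0.463, -0.113, 0.0], 0.82)]
scene 56.90916271180784 322.03733098895077 200.6309284698143 [-0.06581639  0.          0.          0.          0.        ] [[0.527, -0.592, 0.609, -0.022], [-0.85, -0.36, 0.386, -0.297], [-0.009, -0.721, -0.693, 0.658], [0.0, 0.0, 0.0, 1.0]]
slide_box_64 [([0.591, -0.21, 0.003], 0.87), ([0.429, 0.
[... 507 characters left out ...]
0.96)]
{'time': 0.8, 'joint_positions': array([ 7.51157285e+01,  7.20735790e+00, -2.26912967e+00,  8.05238928e+01,
        5.25875200e-04,  8.99992892e+01]), 'joint_velocities': array([-0.06110284, -0.05987086,  0.02153143, -0.12601424,  0.05541682,
        0.02130353]), 'tau': array([-1.99767208e-03, -4.35648787e+01,  3.53068471e+01,  8.35293376e-04,
       -7.37951882e-05,  5.06779770e-06]), 'tcp_pos': array([0.13484731, 0.50736445, 0.23129693]), 'tcp_rot': array([-1.79999620e+02, -5.25879919e-04,  1.65116439e+02]), 'contact_force': array([ 0.98490633, -0.47996771,  0.12180972]), 'moment': array([ 0.01645496, -0.01120597,  0.05033077]), 'grip_force': 0.0, 'grip_width': 0.08564940530071571}
```

View pics/top0.png

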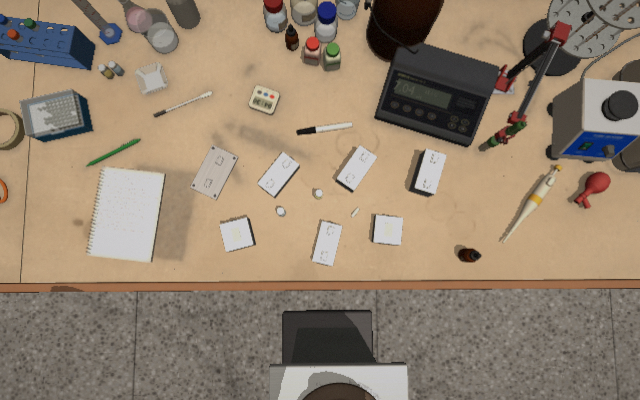

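View pics/scene0.png

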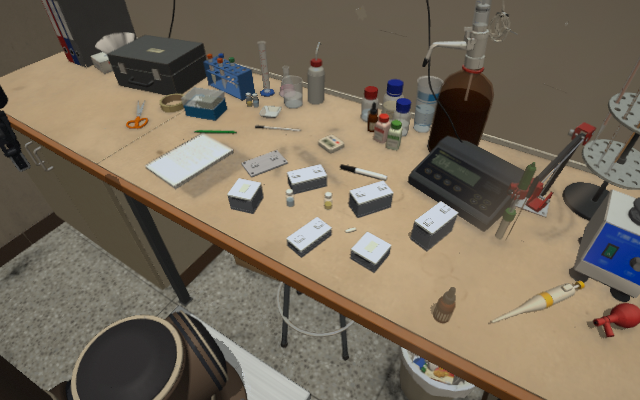

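The top view shows the plate at (214,172), the slide boxes at (279,174), (356,169), (429,172) and (327,243), and the square boxes at (238,234) and (388,230). There are small vials near (281,211) and (318,193). Next I'll fit box models to the silhouettes.

```bash
cat >h.py <<'E'
from workcell import env,cams,silhouettes,spot_point
import cv2,numpy as np
from scipy.optimize import minimize
def proj(c,P):
    k=cams.get_calibration(c);f=200/np.tan(np.radians(k['fovy'])/2)
    T=np.linalg.inv(np.array(k['cam_to_world']))
    K=np.array([[f,0,k['cx']],[0,f,k['cy']],[0,0,1.]])
    return cv2.projectPoints(np.asarray(P,float),cv2.Rodrigues(T[:3,:3])[0],T[:3,3],K,np.array(k['dist'],float))[0][:,0]
def box(x,y,yaw,z0,z1,L=.096,W=.05):
    c,s=np.cos(yaw),np.sin(yaw)
    return np.array([[x+c*a*L/2-s*b*W/2,y+s*a*L/2+c*b*W/2,z] for z in(z0,z1) for a,b in((1,1),(1,-1),(-1,-1),(-1,1))])
S=4
def render(c,P):
    h=cv2.convexHull(proj(c,P).astype(np.float32))
    m=np.zeros((400*S,640*S),np.uint8)
    cv2.fillPoly(m,[np.round(((h+.5)*S-.5)*16).astype(np.int32)],1,shift=4)
    return cv2.resize(m.astype(np.float32),(640,400),interpolation=cv2.INTER_AREA)
def iou(a,b): return np.minimum(a,b).sum()/np.maximum(a,b).sum()
def fit(masks,x,y,z0,hs,L=.096,W=.05):
    out=[]
    for h in hs:
        f=lambda p:sum(1-iou(m,render(c,box(p[0]/1e3,p[1]/1e3,np.radians(p[2]),z0,z0+h,L,W))) for c,m in masks.items())/len(masks)
        y0=min(range(0,180,15),key=lambda a:f((x*1e3,y*1e3,a)))
        r=min((minimize(f,(x*1e3,y*1e3,y0),method='Nelder-Mead',options=dict(initial_simplex=[(x*1e3+a,y*1e3+b,y0+g) for a,b,g in((0,0,0),(8,0,0),(0,8,0),(0,0,10))],xatol=.1,fatol=1e-4)),),key=lambda r:r.fun)
        out.append((round(1-r.fun,3),h,np.round(r.x,1).tolist()))
    return sorted(out,reverse=True)
def findmasks(c,name):
    return [(d['mask'].astype(np.float32),d['conf']) for d in silhouettes(c,name)]
E
cat >m.py <<'E'
from h import *
for c in("top","scene"): cams.snapshot(c)
M={c:{n:findmasks(c,n) for n in("slide_box_64","base_plate","square_box_tall","square_box_low")} for c in("top","scene")}
def near(c,n,x,y,z):
    p=proj(c,[[x,y,z]])[0]
    b=[(np.hypot(*(np.argwhere(m>.5).mean(0)[::-1]-p)),i) for i,(m,_) in enumerate(M[c][n])]
    b=[q for q in b if q[0]<18]
    return M[c][n][min(b)[1]][0] if b else None
for n,x,y,L,W,hs in[("slide_box_64",.429,.024,.096,.05,(.064,.052,.04,.028)),("slide_box_64",.59,-.21,.096,.05,(.064,.052,.04,.028)),("slide_box_64",.586,.14,.096,.05,(.064,.052,.04,.028)),("slide_box_64",.602,-.049,.096,.05,(.064,.052,.04,.028)),
 ("base_plate",.6,.296,.116,.07,(.008,)),("square_box_tall",.45,.23,.064,.064,(.052,.036)),("square_box_low",.461,-.115,.064,.064,(.052,.036))]:
    ms={c:near(c,n,x,y,.02) for c in("top","scene")}; ms={c:m for c,m in ms.items() if m is not None}
    print(n,list(ms),fit(ms,x,y,0,hs,L,W), {c:fit({c:m},x,y,0,hs,L,W)[:2] for c,m in ms.items()})
E
python3 m.py
```

```text
slide_box_64 ['top', 'scene'] [(np.float64(0.908), 0.028, [426.9, 25.5, 166.9]), (np.float64(0.846), 0.04, [425.8, 26.0, 166.5]), (np.float64(0.785), 0.052, [425.8, 25.6, 166.0]), (np.float64(0.737), 0.064, [426.3, 25.7, 165.5])] {'top': [(np.float64(0.921), 0.028, [425.6, 26.5, 167.3]), (np.float64(0.904), 0.04, [425.0, 26.7, 167.1])], 'scene': [(np.float64(0.931), 0.028, [430.2, 23.9, 167.9]), (np.float64(0.806), 0.04, [427.2, 21.1, 172.7])]}
slide_box_64 ['top', 'scene'] [(np.float64(0.945), 0.064, [588.4, -209.1, 162.2]), (np.float64(0.9), 0.052, [590.6, -210.4, 161.7]), (np.float64(0.825), 0.04, [592.4, -211.0, 160.5]), (np.float64(0.747), 0.028, [593.0, -211.4, 161.4])] {'top': [(np.float64(0.966), 0.064, [588.0, -208.5, 161.4]), (np.float64(0.946), 0.052, [589.4, -210.6, 161.9])], 'scene': [(np.float64(0.955), 0.064, [591.7, -210.4, 163.3]), (np.float64(0.896), 0.052, [595.1, -209.5, 164.0])]}Traceback (most recent call last):
  File "m.py", line 12, in <module>
    print(n,list(ms),fit(ms,x,y,0,hs,L,W), {c:fit({c:m},x,y,0,hs,L,W)[:2] for c,m in ms.items()})
                  
[... 399 characters left out ...]
ans(p[2]),z0,z0+h,L,W))) for c,m in masks.items())/len(masks)
               ~~~^^^^^^^^^^^^^^^^^^^^^^^^^^^^^^^^^^^^^^^^^^^^^^^^^^^^^^^^^^^^^^^^^^^^^^^^^^^^^^^^^^^^^^^^^^^^^^^^^
  File "h.py", line 22, in <genexpr>
    f=lambda p:sum(1-iou(m,render(c,box(p[0]/1e3,p[1]/1e3,np.radians(p[2]),z0,z0+h,L,W))) for c,m in masks.items())/len(masks)
                           ~~~~~~^^^^^^^^^^^^^^^^^^^^^^^^^^^^^^^^^^^^^^^^^^^^^^^^^^^^^^^
  File "h.py", line 14, in render
    h=cv2.convexHull(proj(c,P).astype(np.float32))
                     ~~~~^^^^^
  File "h.py", line 5, in proj
    k=cams.get_calibration(c);f=200/np.tan(np.radians(k['fovy'])/2)
ValueError: time passes only in moves, steps and waits
```

```bash
python3 - <<'E'
s=open('h.py').read()
s=s.replace("def proj(c,P):\n    k=cams.get_calibration(c)","CAL={c:cams.get_calibration(c) for c in('top','scene')}\ndef proj(c,P):\n    k=CAL[c]")
open('h.py','w').write(s)
s=open('m.py').read().replace("    print(n,list","    if not ms: print(n,x,y,'none');continue\n    print(n,list").replace("fit(ms,x,y,0,hs,L,W),","fit(ms,x,y,0,hs,L,W)[:2],").replace("[:2] for","[:1] for")
open('m.py','w').write(s)
E
time python3 m.py
```

```text
slide_box_64 ['top', 'scene'] [(np.float64(0.906), 0.028, [428.2, 26.0, 165.6]), (np.float64(0.855), 0.04, [426.8, 26.6, 165.8])] {'top': [(np.float64(0.958), 0.028, [425.9, 26.5, 165.6])], 'scene': [(np.float64(0.907), 0.028, [431.3, 23.7, 166.5])]}
slide_box_64 ['top', 'scene'] [(np.float64(0.939), 0.064, [588.8, -209.0, 162.1]), (np.float64(0.902), 0.052, [590.9, -210.3, 161.7])] {'top': [(np.float64(0.962), 0.064, [588.0, -208.2, 161.2])], 'scene': [(np.float64(0.965), 0.064, [592.3, -211.0, 163.8])]}
slide_box_64 ['top'] [(np.float64(0.956), 0.028, [586.2, 139.9, 142.6]), (np.float64(0.946), 0.04, [585.2, 139.5, 142.6])] {'top': [(np.float64(0.956), 0.028, [586.2, 139.9, 142.6])]}
slide_box_64 ['top', 'scene'] [(np.float64(0.933), 0.052, [600.2, -42.7, 144.3]), (np.float64(0.895), 0.064, [598.1, -42.4, 143.9])] {'top': [(np.float64(0.951), 0.064, [597.3, -41.5, 143.3])], 'scene': [(np.float64(0.955), 0.052, [603.3, -43.3, 147.2])]}
base_plate ['scene'] [(np.float64(0.931), 0.008, [602.3, 292.4, 151.6])] {'scene': [(np.float64(0.931), 0.008, [602.3, 292.4, 151.6])]}
square_box_tall ['top', 'scene'] [(np.float64(0.905), 0.052, [448.3, 229.8, 14.7]), (np.float64(0.86), 0.036, [449.5, 233.0, 16.1])] {'top': [(np.float64(0.946), 0.036, [447.7, 232.7, 14.1])], 'scene': [(np.float64(0.934), 0.052, [451.1, 229.7, 15.4])]}
square_box_low ['top', 'scene'] [(np.float64(0.912), 0.036, [458.3, -114.5, 81.0]), (np.float64(0.832), 0.052, [455.0, -115.2, -6.9])] {'top': [(np.float64(0.909), 0.036, [455.3, -114.3, 83.8])], 'scene': [(np.float64(0.96), 0.036, [459.3, -115.0, 82.5])]}
real	0m16.027s
user	0m22.136s
sys	0m3.333s
```

```bash
cat >b.py <<'E'
from h import *
for c in("top","scene"):
    for i in range(3):
        cams.snapshot(c)
        for m,cf in findmasks(c,"base_plate")[:1]: print(c,cf,fit({c:m},.6,.295,0,(.008,),.116,.07))
k=CAL['top'];f=200/np.tan(np.radians(k['fovy'])/2);T=np.array(k['cam_to_world'])
for u,v,z in((281,211,.02),(318,193,.025),(355,212,.005),(325,129,.01),(470,143,.04),(376,112,.04)):
    d=T[:3,:3]@[(u-k['cx'])/f,(v-k['cy'])/f,1]; print(u,v,np.round(T[:3,3]+d*(z-T[2,3])/d[2],3))
E
python3 b.py
cat >g.py <<'E'
# g.py x y z yaw: tool-frame shift (mm) and rz to a goal, tool pointing down
from h import *;import sys
from scipy.spatial.transform import Rotation as R
x,y,z,w=map(float,sys.argv[1:5]);o=env.get_obs()
Rm=R.from_euler('xyz',o['tcp_rot'],degrees=True)
d=Rm.inv().apply(np.array([x,y,z])-np.array(o['tcp_pos'])*1e3)
G=R.from_euler('xyz',[180,0,w],degrees=True)
print('t',round(o['time'],2),'shift',np.round(d,1),'rotvec',np.round((Rm.inv()*G).as_rotvec(degrees=True),1),'pos',np.round(np.array(o['tcp_pos'])*1e3,1),'yaw',np.round(o['tcp_rot'],2),'F',np.round(o['contact_force'],1),'w',round(o['grip_width']*1e3,1),'shift in goal frame',np.round(G.inv().apply(np.array([x,y,z])-np.array(o['tcp_pos'])*1e3),1))
E
```

```text
top 0.82 [(np.float64(0.947), 0.008, [597.1, 293.7, 154.8])]
top 0.67 [(np.float64(0.946), 0.008, [596.5, 292.9, 154.5])]
top 0.86 [(np.float64(0.958), 0.008, [596.4, 292.8, 154.0])]
scene 0.8 [(np.float64(0.9), 0.008, [602.2, 292.7, 154.5])]
scene 0.79 [(np.float64(0.919), 0.008, [601.3, 291.6, 155.5])]
scene 0.81 [(np.float64(0.954), 0.008, [601.6, 291.8, 153.8])]
281 211 [0.502 0.132 0.02 ]
318 193 [0.543 0.046 0.025]
355 212 [ 0.5   -0.042  0.005]
325 129 [0.7   0.028 0.01 ]
470 143 [ 0.659 -0.311  0.04 ]
376 112 [ 0.733 -0.091  0.04 ]
```

Call:
apply_moves(
  steps=[
    [0,0,0,0,0,7,1],
    [0,0,0,0,0,7,1],
    [0,0,0,0,0,7,1],
    [0,0,0,0,0,7,1],
    [0,0,0,0,0,7,1],
    [0,0,0,0,0,7,1],
    [0,0,0,0,0,7,1],
    [0,0,0,0,0,7,1],
    [0,0,0,0,0,7,1],
    [0,0,0,0,0,7,1],
    [0,0,0,0,0,7,1],
    [0,0,0,0,0,7,1],
  ],
  grip_force=50,
)

```text
time: 3.4
tcp_pos: [0.1349, 0.5074, 0.2313]
tcp_rot: [-180.0, 0.0, 80.8]
contact_force: [0.7, 0.4, 0.3]
grip_width: 0.0854
grip_force: 0.0
```

Call:
apply_moves(
  steps=[
    [0,0,0,0,0,7,1],
    [0,0,0,0,0,7,1],
    [0,0,0,0,0,7,1],
    [0,0,0,0,0,7,1],
    [0,0,0,0,0,7,1],
    [0,0,0,0,0,7,1],
    [0,0,0,0,0,7,1],
    [0,0,0,0,0,7,1],
    [0,0,0,0,0,7,1],
    [0,0,0,0,0,7,1],
    [0,0,0,0,0,7,1],
    [0,0,0,0,0,7,1],
  ],
)

```text
time: 4.4
tcp_pos: [0.395, 0.281, 0.232]
tcp_rot: [-166.7, 9.3, 27.4]
contact_force: [1.0, 1.0, -0.1]
grip_width: 0.0857
grip_force: 0.0
```

```bash
python3 g.py 590 -210 180 -17.9
```

```text
t 4.4 shift [-43.9 525.3 -62.7] rotvec [-8.9 14.  43.9] pos [395. 281. 232.] yaw [-166.69    9.29   27.42] F [ 1.   1.  -0.1] w 85.7 shift in goal frame [336.5 407.3  52. ]
```

The last joint ran into its limit, because j6 grows as yaw falls. The right yaw for this box is +162, so I'm turning back.

Call:
apply_moves(
  steps=[
    [0,0,0,0,0,0,1],
    [0,0,0,0,0,0,1],
  ],
)

```text
time: 4.57
tcp_pos: [0.3951, 0.2808, 0.2318]
tcp_rot: [-166.7, 9.3, 27.4]
contact_force: [0.1, 0.3, -0.0]
grip_width: 0.0852
grip_force: 0.0
```

```bash
python3 g.py 450 120 260 90; python3 -c "
from workcell import env;print(env.get_obs()['joint_positions'])"
```

```text
t 4.57 shift [-29.6 158.1 -61.7] rotvec [-17.    1.1 -63.2] pos [395.1 280.8 231.8] yaw [-166.73    9.28   27.42] F [ 0.1  0.3 -0. ] w 85.2 shift in goal frame [-160.8   54.9  -28.2]
[ 27.36585505   9.97123751  -0.66618131  88.65467614  13.26215593
 179.94166876]
```

Call:
apply_moves(
  steps=[
    [0,0,-3,-1.7,0.1,-6.3,1],
    [0,0,-3,-1.7,0.1,-6.3,1],
    [0,0,-3,-1.7,0.1,-6.3,1],
    [0,0,-3,-1.7,0.1,-6.3,1],
    [0,0,-3,-1.7,0.1,-6.3,1],
  ],
)

```text
time: 4.98
tcp_pos: [0.3965, 0.2822, 0.2469]
tcp_rot: [-172.2, 2.8, 59.1]
contact_force: [-0.9, 0.3, -0.3]
grip_width: 0.0856
grip_force: 0.0
```

```bash
python3 g.py 450 120 260 90
```

```text
t 4.98 shift [-112.2  126.9  -25.3] rotvec [ -8.4   0.6 -31. ] pos [396.5 282.2 246.9] yaw [-172.17    2.75   59.1 ] F [-0.9  0.3 -0.3] w 85.6 shift in goal frame [-162.2   53.5  -13.1]
```

Relative to the current pose, so this works as expected.

Call:
apply_moves(
  steps=[
    [0,0,0,-1.7,0.1,-6.2,1],
    [0,0,0,-1.7,0.1,-6.2,1],
    [0,0,0,-1.7,0.1,-6.2,1],
    [0,0,0,-1.7,0.1,-6.2,1],
    [0,0,0,-1.6,0.1,-6.2,1],
    [0,0,0,0,0,-7,1],
    [0,0,0,0,0,-7,1],
    [0,0,0,0,0,-7,1],
    [0,0,0,0,0,-7,1],
    [0,0,0,0,0,-7,1],
  ],
)

```text
time: 5.82
tcp_pos: [0.3962, 0.2822, 0.2469]
tcp_rot: [-179.9, 0.0, 125.0]
contact_force: [-1.0, -0.5, -0.0]
grip_width: 0.085
grip_force: 0.0
```

```bash
python3 g.py 590 -210 180 162
```

```text
t 5.82 shift [-514.3 -123.7   67.4] rotvec [ -0.1  -0.  -37. ] pos [396.2 282.2 246.9] yaw [-1.7990e+02  3.0000e-02  1.2503e+02] F [-1.  -0.5 -0. ] w 85.0 shift in goal frame [-336.4 -408.2   66.9]
```

Call:
apply_moves(
  steps=[
    [0,0,0,0,0,-7,1],
    [0,0,0,0,0,-7,1],
    [0,0,0,0,0,-7,1],
    [0,0,0,0,0,-7,1],
    [0,0,0,0,0,-7,1],
    [0,0,0,0,0,-2,1],
    [-24,-29,0,0,0,0,1],
    [-24,-29,0,0,0,0,1],
    [-24,-29,0,0,0,0,1],
    [-24,-29,0,0,0,0,1],
    [-24,-29,0,0,0,0,1],
    [-24,-29,0,0,0,0,1],
  ],
)

```text
time: 6.82
tcp_pos: [0.4786, 0.07, 0.2473]
tcp_rot: [-179.9, 0.0, 161.7]
contact_force: [0.9, 0.4, 0.2]
grip_width: 0.0854
grip_force: 0.0
```

Call:
apply_moves(
  steps=[
    [-24,-29,0,0,0,0,1],
    [-24,-29,0,0,0,0,1],
    [-24,-29,0,0,0,0,1],
    [-24,-29,0,0,0,0,1],
    [-24,-29,10,0,0,0,1],
    [-24,-29,20,0,0,0,1],
    [-24,-29,20,0,0,0,1],
    [-24,-29,20,0,0,0,1],
    [0,0,0,0,0,0,1],
  ],
)

```text
time: 7.57
tcp_pos: [0.5865, -0.2117, 0.1732]
tcp_rot: [-179.8, -0.3, 161.4]
contact_force: [-1.6, 0.7, -0.8]
grip_width: 0.0855
grip_force: 0.0
```

```bash
python3 g.py 590 -210 35 162
```

```text
t 7.57 shift [ -3.6   3.3 138.2] rotvec [-0.2 -0.3 -0.6] pos [ 586.5 -211.7  173.2] yaw [-179.77   -0.33  161.4 ] F [-1.6  0.7 -0.8] w 85.5 shift in goal frame [ -2.8   2.7 138.2]
```

Call:
apply_moves(
  steps=[
    [-3,3,28,0,0,-0.6,1],
    [0,0,30,0,0,0,1],
    [0,0,30,0,0,0,1],
    [0,0,25,0,0,0,1],
    [0,0,20,0,0,0,1],
    [0,0,10,0,0,0,1],
    [0,0,0,0,0,0,1],
    [0,0,0,0,0,0,-1],
    [0,0,0,0,0,0,-1],
    [0,0,0,0,0,0,-1],
    [0,0,0,0,0,0,-1],
    [0,0,0,0,0,0,-1],
  ],
)

```text
time: 8.57
tcp_pos: [0.5908, -0.2074, 0.0379]
tcp_rot: [-179.8, 0.2, 162.1]
contact_force: [-0.4, -0.8, 5.9]
grip_width: 0.049
grip_force: 53.3
```

Call:
apply_moves(
  steps=[
    [0,0,0,0,0,0,-1],
    [0,0,0,0,0,0,-1],
    [0,0,0,0,0,0,-1],
    [0,0,0,0,0,0,-1],
  ],
)

```text
time: 8.9
tcp_pos: [0.5908, -0.2074, 0.0379]
tcp_rot: [-179.9, 0.2, 162.1]
contact_force: [0.3, -0.8, 6.0]
grip_width: 0.0492
grip_force: 53.3
```

```bash
python3 g.py 590 -210 35 162
```

```text
t 8.9 shift [-0.  -2.7  2.9] rotvec [-0.1  0.2  0.1] pos [ 590.8 -207.4   37.9] yaw [-1.7986e+02  1.6000e-01  1.6210e+02] F [ 0.3 -0.8  6. ] w 49.2 shift in goal frame [-0.  -2.7  2.9]
```

Call:
apply_moves(
  steps=[
    [0,0,-10,0,0,0,-1],
    [0,0,-20,0,0,0,-1],
    [0,0,-25,0,0,0,-1],
    [0,0,-25,0,0,0,-1],
    [0,0,-25,0,0,0,-1],
    [0,0,-25,0,0,0,-1],
    [0,0,-10,0,0,0,-1],
    [0,0,0,0,0,2,-1],
    [0,0,0,0,0,4,-1],
    [0,0,0,0,0,2,-1],
    [0,0,0,0,0,0,-1],
  ],
)

```text
time: 9.82
tcp_pos: [0.5893, -0.2064, 0.1751]
tcp_rot: [-179.8, -0.1, 154.1]
contact_force: [-0.7, 0.3, -1.9]
grip_width: 0.0491
grip_force: 52.5
```

```bash
python3 g.py 599 293 180 154.4
```

```text
t 9.82 shift [209.8 453.3  -5.7] rotvec [-0.2 -0.1 -0.3] pos [ 589.3 -206.4  175.1] yaw [-1.7984e+02 -1.0000e-01  1.5406e+02] F [-0.7  0.3 -1.9] w 49.1 shift in goal frame [207.1 454.6  -4.9]
```

Call:
apply_moves(
  steps=[
    [5,10,0,0,0,-0.3,-1],
    [10,22,0,0,0,0,-1],
    [13,28,0,0,0,0,-1],
    [13,28,0,0,0,0,-1],
    [13,28,0,0,0,0,-1],
    [13,28,0,0,0,0,-1],
    [13,28,0,0,0,0,-1],
    [13,28,0,0,0,0,-1],
    [13,28,0,0,0,0,-1],
    [13,28,0,0,0,0,-1],
    [13,28,0,0,0,0,-1],
    [13,28,0,0,0,0,-1],
  ],
)

```text
time: 10.82
tcp_pos: [0.593, 0.1396, 0.1747]
tcp_rot: [-179.8, -0.1, 154.5]
contact_force: [0.3, 0.4, -3.0]
grip_width: 0.0493
grip_force: 52.5
```

Call:
apply_moves(
  steps=[
    [13,28,0,0,0,0,-1],
    [13,28,0,0,0,0,-1],
    [13,28,0,0,0,0,-1],
    [10,22,0,0,0,0,-1],
    [10,22,0,0,0,0,-1],
    [6,13,0,0,0,0,-1],
    [0,0,0,0,0,0,-1],
    [0,0,0,0,0,0,-1],
  ],
)

```text
time: 11.48
tcp_pos: [0.5955, 0.2932, 0.174]
tcp_rot: [-179.8, -0.1, 154.5]
contact_force: [-0.4, -0.1, -2.5]
grip_width: 0.049
grip_force: 52.5
```

```bash
python3 g.py 599 293 70 154.4
```

```text
t 11.48 shift [ -3.4   1.7 104. ] rotvec [-0.2 -0.1  0.1] pos [595.5 293.2 174. ] yaw [-1.7978e+02 -7.0000e-02  1.5452e+02] F [-0.4 -0.1 -2.5] w 49.0 shift in goal frame [ -3.2   1.3 104. ]
```

Call:
apply_moves(
  steps=[
    [-3,1,20,0,0,0,-1],
    [0,0,25,0,0,0,-1],
    [0,0,25,0,0,0,-1],
    [0,0,20,0,0,0,-1],
    [0,0,10,0,0,0,-1],
    [0,0,0,0,0,0,-1],
    [0,0,0,0,0,0,-1],
  ],
)

```text
time: 12.07
tcp_pos: [0.5991, 0.2912, 0.0749]
tcp_rot: [-179.8, -0.0, 154.4]
contact_force: [0.5, -0.6, -2.2]
grip_width: 0.0492
grip_force: 52.6
```

```bash
cat >look.py <<'E'
# look.py name zunder h : overlay of expected held box (from the TCP) and plate on both views
from h import *;import sys
n,zu,h=sys.argv[1],float(sys.argv[2]),float(sys.argv[3])
o=env.get_obs();x,y,_=o['tcp_pos'];w=np.radians(o['tcp_rot'][2])
im=[]
for c in("scene","top"):
    i=cams.snapshot(c);p=proj(c,[[.599,.293,.06]])[0].astype(int)
    for m,cf in findmasks(c,"slide_box_64"):
        q=np.argwhere(m>.5).mean(0)[::-1]
        if np.hypot(*(q-p))<40: print(c,cf,m.sum(),fit({c:m},x,y,zu,(h,)),'tcp',np.round([x*1e3,y*1e3,np.degrees(w)],1))
    a=i[max(p[1]-50,0):p[1]+50,max(p[0]-50,0):p[0]+50];im.append(cv2.resize(a,(400,400),interpolation=cv2.INTER_CUBIC))
cv2.imwrite(f"pics/{n}.png",np.hstack(im))
E
python3 look.py a1 .033 .064; python3 g.py 599 293 70 154.4
```

```text
scene 0.96 859.0 [(np.float64(0.758), 0.064, [603.7, 294.5, 150.0])] tcp [599.1 291.2 154.4]
top 0.74 502.0 [(np.float64(0.374), 0.064, [598.0, 284.9, 147.2])] tcp [599.1 291.2 154.4]
top 0.6 388.0 [(np.float64(0.297), 0.064, [574.0, 254.9, -2.6])] tcp [599.1 291.2 154.4]
t 12.27 shift [1.2 0.1 6.5] rotvec [-0.   0.1 -0. ] pos [600.  292.4  76.5] yaw [-1.7998e+02  7.0000e-02  1.5440e+02] F [-0.3 -0.6 -2.8] w 48.8 shift in goal frame [1.2 0.1 6.5]
```

View pics/a1.png

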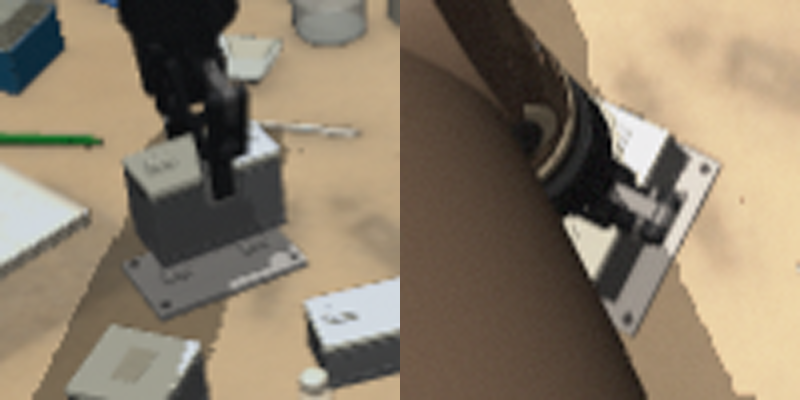

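```bash
cat >rel.py <<'E'
# rel.py zunder h [gx gy]: fit hulled scene masks of the held box
from h import *;import sys
zu,h=map(float,sys.argv[1:3]);gx,gy=(map(float,sys.argv[3:5]) if len(sys.argv)>3 else (.599,.293))
P=[]
for k in range(4):
    o=env.get_obs();x,y,z=o['tcp_pos'];w=o['tcp_rot'][2];P.append([x*1e3,y*1e3,z*1e3,w])
    c="scene";cams.snapshot(c);p=proj(c,[[gx,gy,zu+h/2]])[0]
    for m,cf in findmasks(c,"slide_box_64"):
        if np.hypot(*(np.argwhere(m>.5).mean(0)[::-1]-p))<15:
            hm=np.zeros((400,640),np.uint8);cv2.fillPoly(hm,[cv2.convexHull(np.argwhere(m>.5)[:,::-1].astype(np.int32))],1)
            for zz in(zu-.006,zu,zu+.006): print(round(cf,2),zz,fit({c:hm.astype(np.float32)},x,y,zz,(h,)))
print('tcp',np.round(P,1).tolist())
E
python3 rel.py .045 .064
```

```text
0.75 0.039 [(np.float64(0.934), 0.064, [602.2, 291.1, 149.9])]
0.75 0.045 [(np.float64(0.929), 0.064, [594.7, 284.5, 148.1])]
0.75 0.051 [(np.float64(0.915), 0.064, [588.9, 278.9, 147.2])]
0.86 0.039 [(np.float64(0.94), 0.064, [600.4, 289.8, 151.7])]
0.86 0.045 [(np.float64(0.933), 0.064, [593.8, 284.1, 149.6])]
0.86 0.051 [(np.float64(0.922), 0.064, [588.1, 278.2, 151.7])]
0.67 0.039 [(np.float64(0.949), 0.064, [599.0, 288.5, 151.8])]
0.67 0.045 [(np.float64(0.946), 0.064, [592.8, 282.7, 150.9])]
0.67 0.051 [(np.float64(0.935), 0.064, [587.0, 277.4, 152.0])]
0.68 0.039 [(np.float64(0.946), 0.064, [600.0, 289.6, 152.7])]
0.68 0.045 [(np.float64(0.939), 0.064, [593.6, 283.5, 153.5])]
0.68 0.051 [(np.float64(0.935), 0.064, [586.1, 277.1, 149.3])]
tcp [[600.0, 292.4, 76.5, 154.4], [599.7, 292.4, 76.0, 154.4], [599.3, 292.3, 75.4, 154.4], [599.1, 292.2, 74.9, 154.4]]
```

Call:
apply_moves(
  steps=[
    [0,0,6,0,0,0,-1],
    [0,0,6,0,0,0,-1],
    [0,0,5,0,0,0,-1],
    [0,0,4,0,0,0,-1],
    [0,0,0,0,0,0,-1],
    [0,0,0,0,0,0,-1],
  ],
)

```text
time: 13.17
tcp_pos: [0.5986, 0.2919, 0.0529]
tcp_rot: [-179.8, -0.1, 154.4]
contact_force: [-0.1, -0.4, -2.2]
grip_width: 0.0491
grip_force: 52.6
```

```bash
python3 g.py 599.3 293 46 154.4
```

```text
t 13.17 shift [-0.1  1.3  6.9] rotvec [-0.2 -0.1  0. ] pos [598.6 291.9  52.9] yaw [-1.7979e+02 -8.0000e-02  1.5441e+02] F [-0.1 -0.4 -2.2] w 49.1 shift in goal frame [-0.1  1.3  6.9]
```

Call:
apply_moves(
  steps=[
    [0,1,1,0,0,0,-1],
    [0,0,2,0,0,0,-1],
    [0,0,2,0,0,0,-1],
    [0,0,2,0,0,0,-1],
    [0,0,1,0,0,0,-1],
    [0,0,0,0,0,0,-1],
    [0,0,0,0,0,0,-1],
  ],
)

```text
time: 13.75
tcp_pos: [0.5994, 0.293, 0.046]
tcp_rot: [-179.9, -0.0, 154.4]
contact_force: [-1.2, 0.0, 1.7]
grip_width: 0.0497
grip_force: 52.9
```

```bash
python3 g.py 599.3 293 46 154.4
```

```text
t 13.75 shift [ 0.1 -0.1 -0. ] rotvec [-0.1 -0.   0. ] pos [599.4 293.   46. ] yaw [-1.7986e+02 -3.0000e-02  1.5441e+02] F [-1.2  0.   1.7] w 49.7 shift in goal frame [ 0.1 -0.1 -0. ]
```

Call:
apply_moves(
  steps=[
    [0,0,1,0,0,0,-1],
    [0,0,1,0,0,0,-1],
    [0,0,0,0,0,0,-1],
  ],
)

```text
time: 14.0
tcp_pos: [0.5994, 0.293, 0.0459]
tcp_rot: [-179.9, 0.0, 154.4]
contact_force: [-6.5, -2.8, 11.7]
grip_width: 0.0493
grip_force: 54.2
```

Call:
apply_moves(
  steps=[
    [0,0,-1,0,0,0,-1],
    [0,0,-1,0,0,0,1],
    [0,0,0,0,0,0,1],
    [0,0,0,0,0,0,1],
    [0,0,0,0,0,0,1],
    [0,0,0,0,0,0,1],
    [0,0,-10,0,0,0,1],
    [0,0,-30,0,0,0,1],
    [0,0,-30,0,0,1,1],
    [0,0,-30,0,0,4,1],
    [0,0,-15,0,0,4,1],
    [0,0,0,0,0,0,1],
  ],
)

```text
time: 15.0
tcp_pos: [0.6015, 0.2941, 0.1663]
tcp_rot: [179.8, 0.2, 145.3]
contact_force: [-0.5, -0.1, 0.9]
grip_width: 0.0852
grip_force: 0.0
```

```bash
python3 g.py 600 -42 150 145;python3 rel.py .008 .064
```

```text
t 15.0 shift [-190.2 -277.1   15.9] rotvec [0.2 0.2 0.3] pos [601.5 294.1 166.3] yaw [179.76   0.21 145.27] F [-0.5 -0.1  0.9] w 85.2 shift in goal frame [-191.5 -276.2   16.3]
0.64 0.002 [(np.float64(0.935), 0.064, [608.4, 298.7, 152.0])]
0.64 0.008 [(np.float64(0.953), 0.064, [602.4, 292.9, 154.7])]
0.64 0.014 [(np.float64(0.961), 0.064, [595.9, 286.7, 154.2])]
0.62 0.002 [(np.float64(0.954), 0.064, [607.5, 296.6, 156.0])]
0.62 0.008 [(np.float64(0.959), 0.064, [602.1, 291.6, 155.8])]
0.62 0.014 [(np.float64(0.96), 0.064, [596.1, 285.3, 155.8])]
0.95 0.002 [(np.float64(0.961), 0.064, [608.6, 298.4, 154.4])]
0.95 0.008 [(np.float64(0.965), 0.064, [602.7, 293.5, 153.6])]
0.95 0.014 [(np.float64(0.965), 0.064, [596.5, 287.8, 152.9])]
0.95 0.002 [(np.float64(0.962), 0.064, [607.8, 297.8, 154.6])]
0.95 0.008 [(np.float64(0.964), 0.064, [601.8, 292.4, 154.0])]
0.95 0.014 [(np.float64(0.962), 0.064, [596.4, 286.9, 153.6])]
tcp [[601.5, 294.1, 166.3, 145.3], [600.0, 293.4, 161.5, 145.5], [599.1, 292.9, 159.4, 145.5], [598.9, 292.8, 158.9, 145.4]]
```

Call:
apply_moves(
  steps=[
    [-10,-14,0,0,0,0,1],
    [-18,-26,0,0,0,0,1],
    [-22,-32,0,0,0,0,1],
    [-22,-32,0,0,0,0,1],
    [-22,-32,0,0,0,0,1],
    [-22,-32,0,0,0,0,1],
    [-22,-32,0,0,0,0,1],
    [-22,-32,0,0,0,0,1],
    [-18,-25,0,0,0,0,1],
    [-12,-17,0,0,0,0,1],
    [0,0,0,0,0,0,1],
    [0,0,0,0,0,0,1],
  ],
)

```text
time: 16.4
tcp_pos: [0.5999, -0.0419, 0.161]
tcp_rot: [-179.8, -0.1, 145.2]
contact_force: [-0.9, -1.0, 0.6]
grip_width: 0.0855
grip_force: 0.0
```

```bash
python3 g.py 600.5 -42 28 145
```

```text
t 16.4 shift [ -0.7   0.6 133. ] rotvec [-0.2 -0.1  0.2] pos [599.9 -41.9 161. ] yaw [-1.7983e+02 -5.0000e-02  1.4525e+02] F [-0.9 -1.   0.6] w 85.5 shift in goal frame [ -0.5   0.2 133. ]
```

Call:
apply_moves(
  steps=[
    [0,0,28,0,0,0,1],
    [0,0,30,0,0,0,1],
    [0,0,30,0,0,0,1],
    [0,0,25,0,0,0,1],
    [0,0,15,0,0,0,1],
    [0,0,5,0,0,0,1],
    [0,0,0,0,0,0,1],
    [0,0,0,0,0,0,1],
    [0,0,0,0,0,0,-1],
    [0,0,0,0,0,0,-1],
    [0,0,0,0,0,0,-1],
    [0,0,0,0,0,0,-1],
  ],
)

```text
time: 17.4
tcp_pos: [0.6011, -0.0407, 0.0298]
tcp_rot: [-179.9, 0.1, 145.4]
contact_force: [-0.8, -1.1, 6.2]
grip_width: 0.0489
grip_force: 54.1
```

Call:
apply_moves(
  steps=[
    [0,0,0,0,0,0,-1],
    [0,0,0,0,0,0,-1],
    [0,0,0,0,0,0,-1],
    [0,0,0,0,0,0,-1],
  ],
)

```text
time: 17.73
tcp_pos: [0.6011, -0.0407, 0.0298]
tcp_rot: [-179.9, 0.1, 145.4]
contact_force: [-0.4, -0.5, 6.5]
grip_width: 0.0492
grip_force: 54.0
```

```bash
python3 g.py 600.5 -42 28 145
```

```text
t 17.73 shift [-0.2 -1.4  1.8] rotvec [-0.1  0.1  0.4] pos [601.1 -40.7  29.8] yaw [-1.7991e+02  1.1000e-01  1.4540e+02] F [-0.4 -0.5  6.5] w 49.2 shift in goal frame [-0.2 -1.4  1.8]
```

Call:
apply_moves(
  steps=[
    [0,0,-10,0,0,0,-1],
    [0,0,-20,0,0,0,-1],
    [0,0,-30,0,0,0,-1],
    [0,0,-30,0,0,0,-1],
    [0,0,-30,0,0,-1,-1],
    [0,0,-20,0,0,-4,-1],
    [0,0,-10,0,0,-4,-1],
    [0,0,0,0,0,0,-1],
    [0,0,0,0,0,0,-1],
  ],
)

```text
time: 18.48
tcp_pos: [0.6006, -0.0402, 0.1787]
tcp_rot: [-179.9, 0.0, 154.3]
contact_force: [-0.0, -0.1, -3.0]
grip_width: 0.0491
grip_force: 53.1
```

```bash
python3 g.py 599.4 293 180 154.4
```

```text
t 18.48 shift [145.6 299.7  -2. ] rotvec [-0.1  0.  -0.1] pos [600.6 -40.2 178.7] yaw [-179.87    0.    154.29] F [-0.  -0.1 -3. ] w 49.1 shift in goal frame [145.1 300.   -1.3]
```

Call:
apply_moves(
  steps=[
    [6,12,0,0,0,0,-1],
    [14,29,0,0,0,0,-1],
    [16,33,0,0,0,0,-1],
    [16,33,0,0,0,0,-1],
    [16,33,0,0,0,0,-1],
    [16,33,0,0,0,0,-1],
    [16,33,0,0,0,0,-1],
    [16,33,0,0,0,0,-1],
    [14,29,0,0,0,0,-1],
    [10,20,0,0,0,0,-1],
    [5,12,0,0,0,0,-1],
    [0,0,0,0,0,0,-1],
  ],
)

```text
time: 19.48
tcp_pos: [0.5982, 0.2958, 0.1755]
tcp_rot: [-179.8, -0.2, 154.5]
contact_force: [-0.5, -0.7, -2.2]
grip_width: 0.049
grip_force: 53.0
```

Call:
apply_moves(
  steps=[
    [0,0,15,0,0,0,-1],
    [0,0,20,0,0,0,-1],
    [0,0,10,0,0,0,-1],
    [0,0,5,0,0,0,-1],
    [0,0,0,0,0,0,-1],
    [0,0,0,0,0,0,-1],
    [0,0,0,0,0,0,-1],
    [0,0,0,0,0,0,-1],
  ],
)

```text
time: 20.15
tcp_pos: [0.5998, 0.2929, 0.1288]
tcp_rot: [-179.9, 0.0, 154.4]
contact_force: [-0.0, 0.5, -1.5]
grip_width: 0.0489
grip_force: 52.9
```

```bash
python3 g.py 599.4 293 101.8 154.4; python3 look.py b1 .1 .052;sed -i 's/range(4)/range(2)/;s/for zz in.*: print/for zz in (zu,): print/' rel.py; python3 rel.py .099 .052; python3 rel.py .008 .064; python3 g.py 599.4 293 101.8 154.4
```

```text
t 20.15 shift [ 0.4 -0.1 27. ] rotvec [-0.1  0.  -0. ] pos [599.8 292.9 128.8] yaw [-1.7993e+02  3.0000e-02  1.5439e+02] F [-0.   0.5 -1.5] w 48.9 shift in goal frame [ 0.4 -0.1 27. ]
scene 0.91 982.0 [(np.float64(0.8), 0.052, [514.0, 209.8, 137.1])] tcp [599.8 292.9 154.4]
scene 0.61 764.0 [(np.float64(0.716), 0.052, [601.8, 290.8, 152.5])] tcp [599.8 292.9 154.4]
top 0.83 561.0 [(np.float64(0.384), 0.052, [596.9, 287.9, 150.7])] tcp [599.8 292.9 154.4]
top 0.76 372.0 [(np.float64(0.262), 0.052, [577.8, 252.6, 133.2])] tcp [599.8 292.9 154.4]
0.82 0.099 [(np.float64(0.946), 0.052, [600.5, 290.4, 153.9])]
0.89 0.099 [(np.float64(0.934), 0.052, [599.9, 290.7, 154.0])]
tcp [[599.4, 293.0, 128.2, 154.4], [599.3, 293.0, 127.9, 154.4]]
0.83 0.008 [(np.float64(0.947), 0.064, [601.1, 290.0, 151.8])]
0.6 0.008 [(np.float64(0.913), 0.064, [600.6, 292.7, 155.0])]
tcp [[599.2, 293.0, 127.7, 154.4], [599.2, 292.9, 127.6, 154.4]]
t 20.75 shift [-0.2  0.2 25.8] rotvec [-0.2 -0.   0. ] pos [599.2 292.9 127.6] yaw [-1.7984e+02 -4.0000e-02  1.5441e+02] F [ 0.4 -0.6 -2.6] w 49.2 shift in goal frame [-0.1  0.2 25.8]
```

View pics/b1.png

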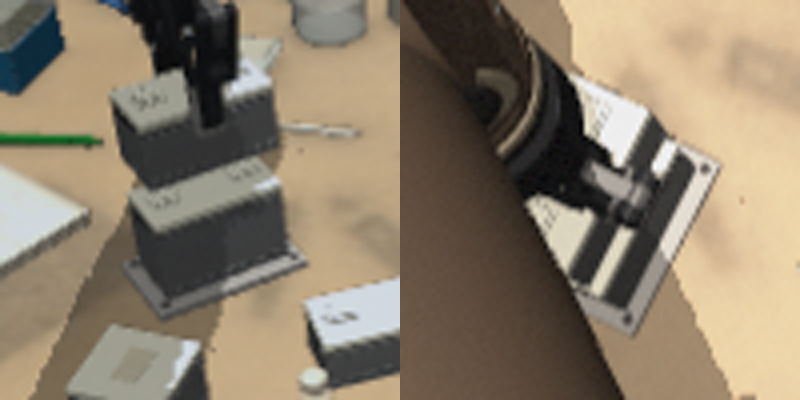

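The box is held squarely above the seated 64 box, and the fit agrees to within 1 mm, so I'm lowering it.

Call:
apply_moves(
  steps=[
    [0,0,5,0,0,0,-1],
    [0,0,6,0,0,0,-1],
    [0,0,5,0,0,0,-1],
    [0,0,3,0,0,0,-1],
    [0,0,2,0,0,0,-1],
    [0,0,2,0,0,0,-1],
    [0,0,2,0,0,0,-1],
    [0,0,1,0,0,0,-1],
    [0,0,0,0,0,0,-1],
    [0,0,0,0,0,0,-1],
  ],
)

```text
time: 21.58
tcp_pos: [0.5993, 0.2929, 0.1019]
tcp_rot: [-179.9, -0.0, 154.4]
contact_force: [-0.6, -0.7, -1.2]
grip_width: 0.049
grip_force: 53.2
```

```bash
python3 g.py 599.4 293 101.8 154.4
```

```text
t 21.58 shift [-0.1  0.2  0.1] rotvec [-0.1 -0.   0. ] pos [599.3 292.9 101.9] yaw [-1.7987e+02 -3.0000e-02  1.5440e+02] F [-0.6 -0.7 -1.2] w 49.0 shift in goal frame [-0.1  0.2  0.1]
```

Call:
apply_moves(
  steps=[
    [0,0,1,0,0,0,-1],
    [0,0,1,0,0,0,-1],
    [0,0,0,0,0,0,-1],
    [0,0,0,0,0,0,-1],
  ],
)

```text
time: 21.92
tcp_pos: [0.5992, 0.2929, 0.1018]
tcp_rot: [-179.9, 0.0, 154.4]
contact_force: [-4.1, -1.2, 9.8]
grip_width: 0.0492
grip_force: 54.4
```

Call:
apply_moves(
  steps=[
    [0,0,-1,0,0,0,1],
    [0,0,0,0,0,0,1],
    [0,0,0,0,0,0,1],
    [0,0,0,0,0,0,1],
    [0,0,0,0,0,0,1],
    [0,0,-10,0,0,0,1],
    [0,0,-25,0,0,0,1],
    [0,0,-25,0,0,4,1],
    [0,0,-15,0,0,7,1],
    [0,0,0,0,0,1,1],
    [0,0,0,0,0,0,1],
  ],
)

```text
time: 22.83
tcp_pos: [0.6, 0.2933, 0.177]
tcp_rot: [-180.0, 0.1, 142.5]
contact_force: [0.4, 0.8, 0.2]
grip_width: 0.0852
grip_force: 0.0
```

```bash
python3 g.py 588 139.5 150 142.6; python3 rel.py .072 .052;python3 m.py | sed -n 3,3p; python3 rel.py 0 .04 .588 .14
```

```text
t 22.83 shift [ -84.2 -129.3   27.1] rotvec [-0.   0.1 -0.1] pos [600.  293.3 177. ] yaw [-1.7997e+02  6.0000e-02  1.4248e+02] F [0.4 0.8 0.2] w 85.2 shift in goal frame [ -83.9 -129.4   27. ]
0.97 0.072 [(np.float64(0.922), 0.052, [603.4, 292.4, 152.5])]
0.9 0.072 [(np.float64(0.961), 0.052, [601.6, 290.8, 152.7])]
tcp [[600.0, 293.3, 177.0, 142.5], [599.0, 292.8, 174.7, 142.5]]
slide_box_64 ['top', 'scene'] [(np.float64(0.92), 0.04, [589.0, 137.2, 141.5]), (np.float64(0.875), 0.028, [589.4, 138.6, 140.7])] {'top': [(np.float64(0.956), 0.028, [588.2, 139.3, 141.1])], 'scene': [(np.float64(0.959), 0.04, [591.3, 136.5, 141.1])]}
0.94 0.0 [(np.float64(0.0), 0.04, [599.3, 293.0, 0.0])]
0.7 0.0 [(np.float64(0.0), 0.04, [599.3, 293.0, 0.0])]
tcp [[599.3, 293.0, 175.6, 142.4], [599.3, 293.0, 175.6, 142.4]]
```

Call:
apply_moves(
  steps=[
    [-8,-13,0,0,0,0,1],
    [-14,-22,0,0,0,0,1],
    [-17,-26,0,0,0,0.4,1],
    [-17,-26,0,0,0,0.5,1],
    [-14,-22,10,0,0,0,1],
    [-9,-14,20,0,0,0,1],
    [-5,-7,20,0,0,0,1],
    [0,0,10,0,0,0,1],
    [0,0,0,0,0,0,1],
    [0,0,0,0,0,0,1],
  ],
)

```text
time: 24.57
tcp_pos: [0.5852, 0.1388, 0.116]
tcp_rot: [-179.8, -0.0, 141.5]
contact_force: [-0.1, 0.2, 0.5]
grip_width: 0.0853
grip_force: 0.0
```

```bash
python3 g.py 589 138 16 141.5
```

```text
t 24.57 shift [ -3.5   2.1 100. ] rotvec [-0.2 -0.   0. ] pos [585.2 138.8 116. ] yaw [-1.7982e+02 -4.0000e-02  1.4151e+02] F [-0.1  0.2  0.5] w 85.3 shift in goal frame [ -3.5   1.8 100. ]
```

Call:
apply_moves(
  steps=[
    [-3,1.5,20,0,0,0,1],
    [0,0,25,0,0,0,1],
    [0,0,25,0,0,0,1],
    [0,0,20,0,0,0,1],
    [0,0,8,0,0,0,1],
    [0,0,0,0,0,0,1],
    [0,0,0,0,0,0,1],
    [0,0,0,0,0,0,-1],
    [0,0,0,0,0,0,-1],
    [0,0,0,0,0,0,-1],
    [0,0,0,0,0,0,-1],
    [0,0,0,0,0,0,-1],
  ],
)

```text
time: 25.57
tcp_pos: [0.5896, 0.1381, 0.0196]
tcp_rot: [-180.0, 0.1, 141.5]
contact_force: [-0.1, 0.3, 5.4]
grip_width: 0.0488
grip_force: 53.7
```

Call:
apply_moves(
  steps=[
    [0,0,0,0,0,0,-1],
    [0,0,0,0,0,0,-1],
    [0,0,0,0,0,0,-1],
  ],
)

```text
time: 25.82
tcp_pos: [0.5896, 0.1381, 0.0196]
tcp_rot: [-180.0, 0.1, 141.5]
contact_force: [-0.7, 0.8, 5.3]
grip_width: 0.0489
grip_force: 53.7
```

```bash
python3 g.py 589 138 16 141.5
```

```text
t 25.82 shift [ 0.4 -0.4  3.6] rotvec [-0.   0.1  0. ] pos [589.6 138.1  19.6] yaw [-1.7998e+02  9.0000e-02  1.4151e+02] F [-0.7  0.8  5.3] w 48.9 shift in goal frame [ 0.4 -0.4  3.6]
```

Call:
apply_moves(
  steps=[
    [0,0,-10,0,0,0,-1],
    [0,0,-20,0,0,0,-1],
    [0,0,-30,0,0,0,-1],
    [0,0,-30,0,0,0,-1],
    [0,0,-30,0,0,-2,-1],
    [0,0,-25,0,0,-4,-1],
    [0,0,-15,0,0,-5,-1],
    [0,0,-8,0,0,-2,-1],
    [0,0,0,0,0,0,-1],
    [0,0,0,0,0,0,-1],
  ],
)

```text
time: 26.65
tcp_pos: [0.5889, 0.1381, 0.1864]
tcp_rot: [-179.9, -0.0, 154.4]
contact_force: [0.4, -0.1, -2.3]
grip_width: 0.0487
grip_force: 52.8
```

```bash
python3 g.py 599.4 293 185 154.4
```

```text
t 26.65 shift [ 57.4 144.3   1.1] rotvec [-0.1 -0.   0. ] pos [588.9 138.1 186.4] yaw [-1.7987e+02 -1.0000e-02  1.5443e+02] F [ 0.4 -0.1 -2.3] w 48.7 shift in goal frame [ 57.4 144.2   1.4]
```

Call:
apply_moves(
  steps=[
    [3,8,0,0,0,0,-1],
    [7,18,0,0,0,0,-1],
    [10,25,0,0,0,0,-1],
    [10,25,0,0,0,0,-1],
    [10,25,0,0,0,0,-1],
    [9,22,0,0,0,0,-1],
    [6,14,0,0,0,0,-1],
    [2,7,0,0,0,0,-1],
    [0,0,6,0,0,0,-1],
    [0,0,6,0,0,0,-1],
    [0,0,0,0,0,0,-1],
    [0,0,0,0,0,0,-1],
  ],
)

```text
time: 27.65
tcp_pos: [0.599, 0.2912, 0.1728]
tcp_rot: [-179.8, -0.1, 154.4]
contact_force: [-0.1, 0.3, -2.1]
grip_width: 0.0492
grip_force: 52.7
```

```bash
python3 look.py c1 .153 .04; python3 g.py 599.4 293 143.6 154.4;python3 rel.py .152 .04;  python3 g.py 599.4 293 143.6 154.4
```

```text
scene 0.8 792.0 [(np.float64(0.799), 0.04, [597.8, 289.4, 152.1])] tcp [599.  291.2 154.4]
scene 0.73 912.0 [(np.float64(0.802), 0.04, [516.1, 212.1, 139.1])] tcp [599.  291.2 154.4]
scene 0.64 720.0 [(np.float64(0.0), 0.04, [599.0, 291.2, 0.0])] tcp [599.  291.2 154.4]
top 0.82 320.0 [(np.float64(0.218), 0.04, [558.5, 225.1, 150.5])] tcp [599.  291.2 154.4]
top 0.66 370.0 [(np.float64(0.248), 0.04, [570.3, 252.5, 140.1])] tcp [599.  291.2 154.4]
top 0.55 610.0 [(np.float64(0.397), 0.04, [596.1, 288.7, 150.9])] tcp [599.  291.2 154.4]
t 27.85 shift [ 0.6  0.9 30.5] rotvec [-0.1 -0.   0. ] pos [599.6 291.9 174.1] yaw [-1.7987e+02 -1.0000e-02  1.5445e+02] F [ 0.1  0.2 -1.4] w 49.1 shift in goal frame [ 0.6  0.9 30.5]
0.78 0.152 [(np.float64(0.951), 0.04, [601.4, 292.7, 153.7])]
0.83 0.152 [(np.float64(0.942), 0.04, [601.0, 292.4, 152.7])]
tcp [[599.6, 291.9, 174.1, 154.4], [599.6, 292.2, 174.1, 154.5]]
t 28.05 shift [ 0.3  0.5 30.3] rotvec [-0.1 -0.   0.1] pos [599.5 292.5 173.9] yaw [-1.7987e+02 -2.0000e-02  1.5449e+02] F [-0.5  0.1 -2.3] w 48.9 shift in goal frame [ 0.3  0.5 30.3]
```

View pics/c1.png

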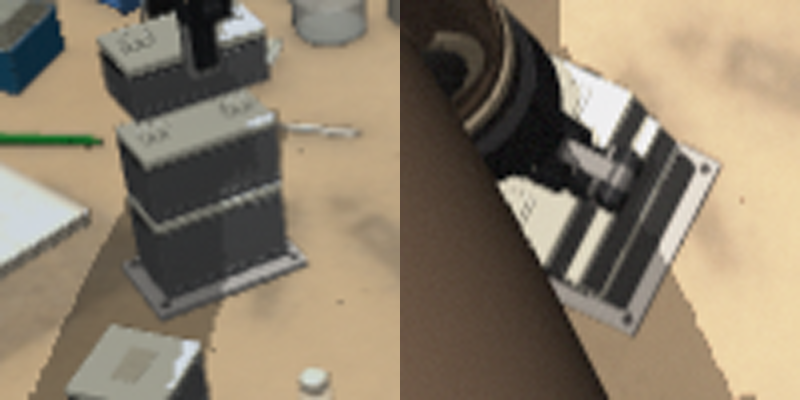

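It's aligned in the picture: the left edges are offset only by the perspective. Lowering it.

Call:
apply_moves(
  steps=[
    [0,0,5,0,0,0,-1],
    [0,0,8,0,0,0,-1],
    [0,0,7,0,0,0,-1],
    [0,0,3,0,0,0,-1],
    [0,0,2,0,0,0,-1],
    [0,0,2,0,0,0,-1],
    [0,0,2,0,0,0,-1],
    [0,0,1,0,0,0,-1],
    [0,0,1,0,0,0,-1],
    [0,0,0,0,0,0,-1],
    [0,0,0,0,0,0,-1],
  ],
)

```text
time: 28.97
tcp_pos: [0.5994, 0.2927, 0.1436]
tcp_rot: [-179.9, 0.0, 154.5]
contact_force: [-2.9, -0.3, 3.8]
grip_width: 0.0488
grip_force: 53.5
```

```bash
python3 g.py 599.4 293 143.6 154.4
```

```text
t 28.97 shift [0.1 0.2 0. ] rotvec [-0.1  0.   0.1] pos [599.4 292.7 143.6] yaw [-179.91    0.    154.51] F [-2.9 -0.3  3.8] w 48.8 shift in goal frame [0.1 0.2 0. ]
```

Call:
apply_moves(
  steps=[
    [0,0,1,0,0,0,-1],
    [0,0,1,0,0,0,-1],
    [0,0,0,0,0,0,-1],
    [0,0,0,0,0,0,-1],
  ],
)

```text
time: 29.3
tcp_pos: [0.5995, 0.2927, 0.1436]
tcp_rot: [-180.0, 0.1, 154.5]
contact_force: [-5.6, -3.0, 13.3]
grip_width: 0.0487
grip_force: 54.7
```

Call:
apply_moves(
  steps=[
    [0,0,-1,0,0,0,1],
    [0,0,0,0,0,0,1],
    [0,0,0,0,0,0,1],
    [0,0,0,0,0,0,1],
    [0,0,0,0,0,0,1],
    [0,0,-10,0,0,0,1],
    [0,0,-20,0,0,0,1],
    [0,0,-20,0,0,-3,1],
    [0,0,-15,0,0,-5,1],
    [0,0,0,0,0,-4,1],
    [0,0,0,0,0,0,1],
    [0,0,0,0,0,0,1],
  ],
)

```text
time: 30.3
tcp_pos: [0.5995, 0.2927, 0.2069]
tcp_rot: [-179.9, -0.1, 166.4]
contact_force: [-0.2, 0.4, -0.3]
grip_width: 0.0854
grip_force: 0.0
```

```bash
python3 g.py 428.5 25.5 180 166.5; python3 rel.py .124 .04;python3 m.py | sed -n 1,1p
```

```text
t 30.3 shift [ 103.3 -299.9   27.7] rotvec [-0.1 -0.1 -0.1] pos [599.5 292.7 206.9] yaw [-1.7987e+02 -6.0000e-02  1.6639e+02] F [-0.2  0.4 -0.3] w 85.4 shift in goal frame [ 103.9 -299.7   26.9]
0.64 0.124 [(np.float64(0.944), 0.04, [600.3, 292.2, 153.1])]
tcp [[599.5, 292.7, 206.9, 166.4], [599.2, 292.6, 206.0, 166.4]]
slide_box_64 ['top', 'scene'] [(np.float64(0.924), 0.028, [427.0, 25.1, 165.2]), (np.float64(0.867), 0.04, [425.8, 25.6, 164.8])] {'top': [(np.float64(0.946), 0.028, [425.5, 26.4, 164.2])], 'scene': [(np.float64(0.956), 0.028, [429.8, 23.8, 165.8])]}
```

Call:
apply_moves(
  steps=[
    [5,-14,0,0,0,0.3,1],
    [10,-29,0,0,0,0,1],
    [12,-35,0,0,0,0,1],
    [12,-35,0,0,0,0,1],
    [12,-35,0,0,0,0,1],
    [12,-35,0,0,0,0,1],
    [12,-35,10,0,0,0,1],
    [12,-35,20,0,0,0,1],
    [10,-29,20,0,0,0,1],
    [7,-18,20,0,0,0,1],
    [0,0,15,0,0,0,1],
    [0,0,0,0,0,0,1],
  ],
)

```text
time: 32.0
tcp_pos: [0.4246, 0.0252, 0.1203]
tcp_rot: [-179.8, -0.3, 166.1]
contact_force: [-0.2, -0.4, 0.0]
grip_width: 0.0857
grip_force: 0.0
```

Call:
apply_moves(
  steps=[
    [0,0,0,0,0,0,1],
  ],
)

```text
time: 32.08
tcp_pos: [0.4266, 0.0261, 0.1227]
tcp_rot: [-179.9, -0.1, 166.2]
contact_force: [0.7, 0.7, 0.1]
grip_width: 0.0852
grip_force: 0.0
```

```bash
python3 g.py 428 25.3 7 166
```

```text
t 32.08 shift [-1.700e+00 -1.000e-01  1.157e+02] rotvec [-0.1 -0.1  0.2] pos [426.6  26.1 122.7] yaw [-1.7985e+02 -1.0000e-01  1.6617e+02] F [0.7 0.7 0.1] w 85.2 shift in goal frame [ -1.5  -0.4 115.7]
```

Call:
apply_moves(
  steps=[
    [-1,0,20,0,0,0,1],
    [0,0,28,0,0,0,1],
    [0,0,28,0,0,0,1],
    [0,0,22,0,0,0,1],
    [0,0,10,0,0,0,1],
    [0,0,4,0,0,0,1],
    [0,0,0,0,0,0,1],
    [0,0,0,0,0,0,1],
  ],
)

```text
time: 32.75
tcp_pos: [0.4291, 0.026, 0.012]
tcp_rot: [-179.9, 0.0, 166.2]
contact_force: [-0.3, 0.7, -0.7]
grip_width: 0.0852
grip_force: 0.0
```

```bash
python3 g.py 428 25.3 5 166
```

```text
t 32.75 shift [ 0.9 -1.   7. ] rotvec [-0.1  0.   0.2] pos [429.1  26.   12. ] yaw [-1.7989e+02  3.0000e-02  1.6623e+02] F [-0.3  0.7 -0.7] w 85.2 shift in goal frame [ 0.8 -1.   7. ]
```

Call:
apply_moves(
  steps=[
    [0,0,3,0,0,0,1],
    [0,0,2,0,0,0,1],
    [0,0,0,0,0,0,1],
    [0,0,0,0,0,0,-1],
    [0,0,0,0,0,0,-1],
    [0,0,0,0,0,0,-1],
    [0,0,0,0,0,0,-1],
    [0,0,0,0,0,0,-1],
    [0,0,0,0,0,0,-1],
    [0,0,0,0,0,0,-1],
  ],
)

```text
time: 33.58
tcp_pos: [0.428, 0.0257, 0.0061]
tcp_rot: [-179.9, -0.0, 166.2]
contact_force: [-1.5, -0.1, 5.3]
grip_width: 0.0492
grip_force: 52.9
```

```bash
python3 g.py 428 25.3 5 166
```

```text
t 33.58 shift [-0.1 -0.4  1.1] rotvec [-0.1 -0.   0.2] pos [428.   25.7   6.1] yaw [-1.7986e+02 -3.0000e-02  1.6620e+02] F [-1.5 -0.1  5.3] w 49.2 shift in goal frame [-0.1 -0.4  1.1]
```

Call:
apply_moves(
  steps=[
    [0,0,-10,0,0,0,-1],
    [0,0,-20,0,0,0,-1],
    [0,0,-30,0,0,0,-1],
    [0,0,-30,0,0,0,-1],
    [0,0,-30,0,0,2,-1],
    [0,0,-30,0,0,4,-1],
    [0,0,-25,0,0,4,-1],
    [0,0,-15,0,0,2,-1],
    [0,0,-10,0,0,0,-1],
    [0,0,0,0,0,0,-1],
    [0,0,0,0,0,0,-1],
  ],
)

```text
time: 34.5
tcp_pos: [0.428, 0.0262, 0.2053]
tcp_rot: [-179.8, -0.1, 154.3]
contact_force: [-0.4, -0.5, -1.9]
grip_width: 0.049
grip_force: 52.1
```

```bash
python3 g.py 599.4 292.8 205 154.4
```

```text
t 34.5 shift [-38.7 314.6  -0.6] rotvec [-0.2 -0.1 -0.1] pos [428.   26.2 205.3] yaw [-1.7984e+02 -6.0000e-02  1.5426e+02] F [-0.4 -0.5 -1.9] w 49.0 shift in goal frame [-3.940e+01  3.145e+02  3.000e-01]
```

Call:
apply_moves(
  steps=[
    [-1,12,0,0,0,-0.1,-1],
    [-3,26,0,0,0,0,-1],
    [-4,34,0,0,0,0,-1],
    [-5,36,0,0,0,0,-1],
    [-5,36,0,0,0,0,-1],
    [-5,36,0,0,0,0,-1],
    [-5,36,0,0,0,0,-1],
    [-4,34,0,0,0,0,-1],
    [-4,32,0,0,0,0,-1],
    [-2,20,0,0,0,0,-1],
    [-1,12,0,0,0,0,-1],
    [0,0,0,0,0,0,-1],
  ],
)

```text
time: 35.5
tcp_pos: [0.5996, 0.2951, 0.2011]
tcp_rot: [-179.7, -0.2, 154.5]
contact_force: [-0.3, -1.1, -1.6]
grip_width: 0.0488
grip_force: 52.3
```

Call:
apply_moves(
  steps=[
    [0,0,0,0,0,0,-1],
    [0,0,0,0,0,0,-1],
  ],
)

```text
time: 35.67
tcp_pos: [0.5987, 0.2919, 0.2035]
tcp_rot: [-179.7, -0.1, 154.3]
contact_force: [-0.4, -0.1, -1.2]
grip_width: 0.0493
grip_force: 52.3
```

```bash
python3 look.py d1 .199 .028; python3 rel.py .199 .028;  python3 g.py 599.4 292.8 170.1 154.4
```

```text
scene 0.93 857.0 [(np.float64(0.841), 0.028, [514.4, 215.3, 152.5])] tcp [598.7 291.9 154.3]
scene 0.58 708.0 [(np.float64(0.0), 0.028, [598.7, 291.9, 0.0])] tcp [598.7 291.9 154.3]
scene 0.58 598.0 [(np.float64(0.0), 0.028, [598.7, 291.9, 0.0])] tcp [598.7 291.9 154.3]
top 0.92 356.0 [(np.float64(0.149), 0.028, [572.6, 298.0, 60.5])] tcp [598.7 291.9 154.3]
top 0.83 342.0 [(np.float64(0.0), 0.028, [598.7, 291.9, 0.0])] tcp [598.7 291.9 154.3]
top 0.82 715.0 [(np.float64(0.451), 0.028, [596.9, 287.9, 150.6])] tcp [598.7 291.9 154.3]
top 0.81 264.0 [(np.float64(0.172), 0.028, [558.0, 228.3, 154.1])] tcp [598.7 291.9 154.3]
0.7 0.199 [(np.float64(0.941), 0.028, [599.6, 289.5, 152.5])]
0.7 0.199 [(np.float64(0.947), 0.028, [599.9, 290.5, 151.7])]
tcp [[599.1, 291.4, 205.2, 154.3], [599.3, 291.6, 205.3, 154.3]]
t 36.07 shift [ 0.4  1.  35.1] rotvec [-0.1 -0.  -0.1] pos [599.4 291.8 205.2] yaw [-1.7987e+02 -2.0000e-02  1.5428e+02] F [ 0.8  0.  -1.3] w 49.0 shift in goal frame [ 0.4  0.9 35.1]
```

View pics/d1.png

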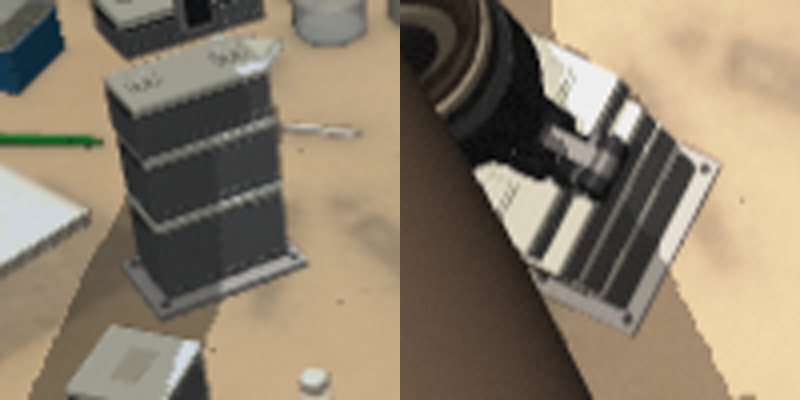

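The three stacked boxes sit flush and the last one is held straight above them. Lowering it.

Call:
apply_moves(
  steps=[
    [0,0.7,5,0,0,0,-1],
    [0,0,9,0,0,0,-1],
    [0,0,9,0,0,0,-1],
    [0,0,4,0,0,0,-1],
    [0,0,2,0,0,0,-1],
    [0,0,2,0,0,0,-1],
    [0,0,2,0,0,0,-1],
    [0,0,1,0,0,0,-1],
    [0,0,1,0,0,0,-1],
    [0,0,0,0,0,0,-1],
    [0,0,0,0,0,0,-1],
  ],
)

```text
time: 36.98
tcp_pos: [0.5997, 0.2928, 0.1701]
tcp_rot: [-179.9, -0.0, 154.3]
contact_force: [-0.7, -0.1, 0.3]
grip_width: 0.0491
grip_force: 52.3
```

```bash
python3 g.py 599.4 292.8 170.1 154.4
```

```text
t 36.98 shift [ 0.3 -0.2  0. ] rotvec [-0.1 -0.  -0.1] pos [599.7 292.8 170.1] yaw [-1.7987e+02 -2.0000e-02  1.5431e+02] F [-0.7 -0.1  0.3] w 49.1 shift in goal frame [ 0.3 -0.2  0. ]
```

Call:
apply_moves(
  steps=[
    [0,0,1,0,0,0,-1],
    [0,0,1,0,0,0,-1],
    [0,0,0,0,0,0,-1],
    [0,0,0,0,0,0,-1],
  ],
)

```text
time: 37.32
tcp_pos: [0.5999, 0.2928, 0.1701]
tcp_rot: [-180.0, 0.1, 154.3]
contact_force: [-3.4, -1.0, 8.7]
grip_width: 0.0487
grip_force: 53.5
```

Call:
apply_moves(
  steps=[
    [0,0,-1,0,0,0,1],
    [0,0,0,0,0,0,1],
    [0,0,0,0,0,0,1],
    [0,0,0,0,0,0,1],
    [0,0,0,0,0,0,1],
    [0,0,-10,0,0,0,1],
    [0,0,-20,0,0,0,1],
    [0,0,-20,0,0,0,1],
    [0,0,-20,0,0,0,1],
    [0,0,0,0,0,0,1],
    [0,0,0,0,0,0,1],
    [0,0,0,0,0,0,1],
  ],
)

```text
time: 38.32
tcp_pos: [0.5998, 0.2929, 0.2386]
tcp_rot: [-179.8, -0.0, 154.3]
contact_force: [0.1, -0.2, -1.0]
grip_width: 0.0853
grip_force: 0.0
```

```bash
sed -i 's/\[\.599,\.293,\.06\]/[.599,.293,.1]/' look.py; python3 look.py e1 .164 .028 >/dev/null; python3 rel.py .164 .028
```

```text
0.78 0.164 [(np.float64(0.937), 0.028, [600.1, 290.9, 153.9])]
0.83 0.164 [(np.float64(0.934), 0.028, [599.6, 291.8, 151.7])]
tcp [[599.4, 292.7, 237.6, 154.3], [599.5, 292.8, 238.0, 154.3]]
```

View pics/e1.png

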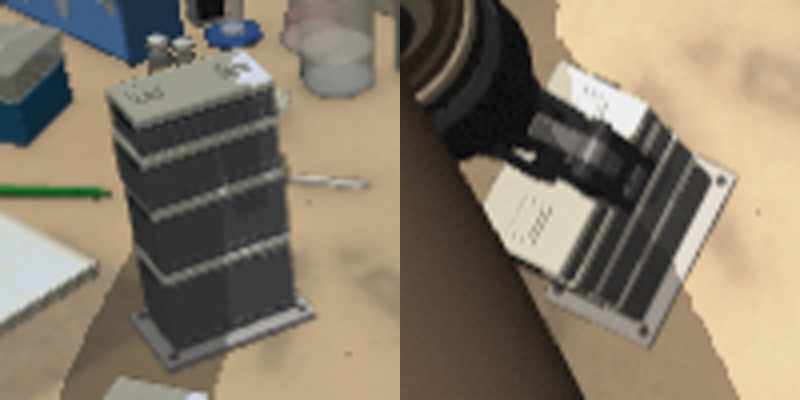

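The four boxes are stacked flush and the gripper is clear of them.

```bash
python3 -c "
from workcell import env;print(env.sign_off())"
```

```text
the job is handed in; nothing more can be done
None
```

The four slide boxes are stacked on the base plate in the order 64, 52, 40, 28 mm, each seated at its expected height under light pressing, the square boxes were left untouched, and the job was handed in at about 39 s (no verdict was returned).

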